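# Load the inspection dish and click it under the magnifier

### The arm

A 6-joint arm with a two-finger parallel gripper is mounted at the origin on the work surface. World frame = base frame: x ahead of the robot, y to its left, z up, the work surface at z = 0. Lengths are in m, angles in degrees, forces in N, time in s.
With the tool pointing down it reaches from about 0.4 to 0.825 m from the base axis. Payload 7 kg.
Tool frame: the origin (TCP) lies midway between the tips of the shut fingers; the grasp point (between the pads) lies 19 mm behind it; z points along the fingers, y is the line along which they close (so a half turn about z gives the same grasp; the last joint's range is limited). The gripper opens to 88 mm and grips with 3 to 60 N. Pads are 19 mm wide; open, the fingers measure 130 mm over their backs; the gripper's body (78 mm by 193 mm) begins 47 mm behind the grasp point.
Start: joints at [86.179, 20.546, 0.682, 0, -70.136, -16.507], TCP at [0.235, 0.633, 0.227] pointing down, gripper open.
Joint ranges: [-176.03, 176.03], [-82.01, 121.73], [-58.28, 71.71], [-173.87, 95.51], [-174.79, -0.11], [-173.66, 173.66]. Speed limits (degrees/s): [136.94, 136.94, 172.46, 180, 180, 180].

### API

Orientations are given as [roll, pitch, yaw] about the fixed x, y, z axes, in that order (R = Rz(yaw) Ry(pitch) Rx(roll)).
In Python, from plant import ctrl gives the robot as it stands. The module is installed in compiled form; this text tells all that it offers.
- The arm moves only by the tool send_rows, never from a script. Its argument "plan" is a list that holds one entry, the list of rows, each a list of 6 numbers: the shift along the tool's x, y, z in parts of the range, where 1.0 means 80 cm, then the turn, a rotation vector about the tool's x, y, z in normalised numbers (1 is 120 degrees). A call has 1 to 8 rows; each row is the pose to reach, as a shift and turn from the pose commanded when the call began, along the tool's axes at that moment; what a row does not reach only later rows make up. A row lasts 1/12 s, in which the tool goes at most 41.7 mm and 7.16 degrees, less where a joint would pass 70% of its speed; a pose out of reach is approached as far as the arm can. A shift or turn number past 1, either way, is cut back to 1. A call with a gripper value outside its range is refused whole. "fingers" is the opening, from 0 (shut) to 1 (fully open), set as the call begins (left out, the last holds). The fingers move at their own pace and stop on an object; the grip force is fixed at half the most. Time passes only in rows, so rows that repeat a pose let the fingers close. It gives the time, the measured TCP pose, the force, the opening and the grip force at its end, in the units of the state.
- ctrl.get_obs(): the state, without advancing time (a new reading comes with each control period).
- ctrl.snapshot(name): name is "scene" or "top" or "wrist"; returns a dict with "img" (400x640x3 uint8, red, green, blue), "K" (3x3 intrinsics, pixels), "k1" (the pictures are not rectified: a ray, as slopes to the right and down, at radius r is drawn at 1 + k1 r^2 times it, then the intrinsics apply), "pose" (4x4, takes a point from camera to world coordinates). Camera axes: x right, y down, z forward; pixel columns grow to the right and rows downward; lengths in m; the calibration is good to about 2 mm. A picture is of the moment at which its call begins. There is no depth.
- ctrl.close_job(): hands the job in; it is judged then, once.
The state is a dict: "clock": time; "joint_pos": joint angles; "qvel": joint speeds; "tau": joint torques, N m; "tool_pos": TCP position; "orientation": TCP orientation; "force": force on the tool from outside, world axes, zero at the start; "moment": the same for the moment, N m; "opening": finger opening in m; "gripper_force": force on a finger pad.
Only numpy, scipy, OpenCV 4.12 (cv2) and the standard library are available. Lean on these libraries where they do the work, as an engineer would, in place of code of your own. Each camera call takes 0.05 s, during which the arm holds its last target. There are 200 camera calls.

### The job

With the small scoop, scoop silver beads from the tray and tip at least three of the four into the dish of the spring turntable without touching the beads with the fingers, then put the scoop back down in the tray. Then pull the turntable's lever clockwise exactly four clicks from rest, which brings the dish under the magnifier, and keep holding the lever by its wooden grip at the fourth click: finish while still holding it, as it springs back if let go, and never go on to a fifth click. Leave the hammer beside the tray, the pitch bowl, the punch and the file where they are.

Things in the scene. Friction and masses are not known exactly. Their poses are not given: they have to be found in the camera images.
- tray: fixed steel trough, inside 200 mm long (x) and 60 mm wide (y); side walls 14 mm high, 4 mm thick; floor 4 mm thick. Origin under its centre, on the bench. Its +x end is a slope rising at 50 degrees from x = +88 mm to 46 mm high at x = +123 mm: beads pushed against it climb and roll back over the scoop's lip. The scoop starts in the -x half, the beads in the +x half
- scoop: loose scoop, 100 g. Origin under the rear edge of the flat steel blade, x towards the lip, z up. Blade 1.5 mm thick, 54 mm wide, x = 0 to the lip at +60 mm; rear wall 20 mm high, side walls 18 mm, flaring to x = +30 mm; heel at x = -32 mm. Upright wooden grip block 24 (x) by 14 mm (y) at x = -16 mm, y = 0, z = 6 to 66 mm: pinch it across y from above. Starts flat in the tray, lip to the slope
- bead0_center (a point): centre of a loose silver bead, a ball 18 mm in diameter, about 25 g, polished and slippery, one of four alike in the tray
- bead1_center (a point): centre of a loose silver bead, a ball 18 mm in diameter, about 25 g, polished and slippery, one of four alike in the tray
- bead2_center (a point): centre of a loose silver bead, a ball 18 mm in diameter, about 25 g, polished and slippery, one of four alike in the tray
- bead3_center (a point): centre of a loose silver bead, a ball 18 mm in diameter, about 25 g, polished and slippery, one of four alike in the tray
- index: fixed inspection turntable, grey round base 170 mm across; origin on the bench under the vertical pivot (pin 66 mm high). In its frame at rest the dish is 110 mm out in direction 160 degrees (from x towards y), the lever's grip 120 mm out at -70 degrees; the magnifier is 110 mm out at 114 degrees, on a post 185 mm out; the pawl block (60 mm high) at 20 degrees
- click_lever (a joint): turntable angle, rad: 0 at rest on its stop, growing clockwise from above, at most 1.3. The pawl passes a pin with a click (pull rises, then drops) at 0.1, 0.3, 0.5, 0.7 (fourth), 0.9.. and sits in a notch at 0.2, 0.4, 0.6, 0.8 (fourth), 1.0.. A return spring pulls 6.7 N at the grip at rest, 8.8 N at the fourth notch; clicks add 4.4 N before a pin and take as much after it; let go, it returns to 0
- lever_grip: dark wooden upright round grip at the end of the lever, 18 mm in diameter, from its origin (bottom centre, 28 mm above the bench) 74 mm up; it travels on a circle of 120 mm radius about the pivot. It can be pinched from above, or hooked or pushed from the side
- grip_top (a point): top centre of that grip, 102 mm above the bench
- dish_floor (a point): centre of the inner floor of the steel dish on the turntable, 32 mm above the bench; the dish is round and open on top, 84 mm across inside, 92 mm outside, rim 58 mm above the bench
- lens_axis (a point): centre of the magnifier, a clear lens in a black ring 88 mm across, fixed level over the place where the dish comes at the fourth click, its underside 126 mm and its top 136 mm above the bench
- hammer_a: chasing hammer lying beside the tray on the right of the bench, wooden handle and dark steel head, 230 mm long; bystander, not to be disturbed; origin under its middle
- bowl: steel pitch bowl 170 mm across, 60 mm high, filled with black pitch and small silver plaques, on the left; bystander, not to be disturbed; origin under its middle
- punch: single loose chasing punch, a round steel rod 110 mm long, 10 mm thick, lying between tray and turntable; bystander, not to be disturbed; origin under its middle
- file_tool: file with a pale wooden handle, about 220 mm long, lying at the far right; bystander, not to be disturbed; origin under its middle
- bead0: the same bead as a body (its origin turns with it; use the centre)
- bead1: the same bead as a body (its origin turns with it; use the centre)
- bead2: the same bead as a body (its origin turns with it; use the centre)
- bead3: the same bead as a body (its origin turns with it; use the centre)
Things that resemble listed ones, but are neither listed nor needed, are in the scene too. Leave any purple look-alike of the scoop alone.

How it is judged:
By the outcome, as a careful person would: the job done as asked, in the order asked, and still so for the second after the job is handed in, while the arm keeps its last pose, push and grip.
It also fails if it takes over 72 s, if anything falls off the work surface, if the arm or the gripper's body presses on something with over 40 N, if the wrist force passes 120 N, or if a joint passes its speed limit or range.

## Working session

There is one attempt and no reset: what is moved stays moved. The work goes in short steps, Python scripts to look and compute and a tool call to move; the robot and the scene stay as the last step left them, time stands still between calls to the robot, and variables do not carry over. Pictures are saved under pics/ and viewed, at most 10 in all, crops included, and the job is handed in when it is done.

Besides the shell and the picture viewer there is one more tool, called as a command line: name --argument value ..., lists and objects as JSON in quotes. send_rows: Moves the arm, as the interface text tells. Its arguments: {"type":"object","properties":{"plan":{"type":"array","items":{"type":"array","items":{"type":"array","items":{"type":"number"}}}},"fingers":{"type":"number"}},"required":["plan"]}

```bash
mkdir -p pics; cat > h.py <<'E'
import numpy as np, cv2
from plant import ctrl
from scipy.spatial.transform import Rotation as R
def snap(n,f):
    s=ctrl.snapshot(n); cv2.imwrite('pics/'+f+'.png',s['img'][:,:,::-1]); np.savez('pics/'+f+'.npz',**{k:np.array(s[k]) for k in('K','k1','pose')},img=s['img']); return s
def load(f): return dict(np.load('pics/'+f+'.npz'))
def ray(s,u,v):
    k=float(s['k1']); D=np.array([k,0,0,0,0.])
    K=s['K']; xd=np.array([(u-K[0,2])/K[0,0],(v-K[1,2])/K[1,1]]); x=xd.copy()
    for _ in range(20): x=xd/(1+k*(x@x))
    d=s['pose'][:3,:3]@np.array([x[0],x[1],1]); return s['pose'][:3,3],d/np.linalg.norm(d)
def onz(s,u,v,z):
    o,d=ray(s,u,v); return o+d*(z-o[2])/d[2]
def tri(a,b):
    A=np.zeros((3,3));B=np.zeros(3)
    for s,u,v in (a,b):
        o,d=ray(s,u,v);P=np.eye(3)-np.outer(d,d);A+=P;B+=P@o
    p=np.linalg.solve(A,B); return p
def proj(s,p):
    T=np.linalg.inv(s['pose']); c=T[:3,:3]@np.array(p)+T[:3,3]; x=c[:2]/c[2]; x=x*(1+float(s['k1'])*(x@x)); return s['K'][:2,:2]@x+s['K'][:2,2]
E
python3 - <<'E'
from h import *
np.set_printoptions(precision=4,suppress=True)
for n in('scene','top','wrist'):
    s=snap(n,n+'0'); print(n,s['K'].tolist(),s['k1']);print(s['pose'])
o=ctrl.get_obs();print(o)
a=[cv2.imread(f'pics/{n}0.png') for n in('scene','top','wrist')]
E
```

```text
scene [[433.48088979991826, 0.0, 319.2224588763945], [0.0, 433.48088979991826, 201.13814710239376], [0.0, 0.0, 1.0]] -0.0818918711180017
[[ 0.7893  0.3916 -0.4729  0.9954]
 [ 0.614  -0.5075  0.6045 -0.6153]
 [-0.0032 -0.7675 -0.641   0.7867]
 [ 0.      0.      0.      1.    ]]
top [[490.3633267025944, 0.0, 315.3904806227169], [0.0, 490.3633267025944, 203.6659843969333], [0.0, 0.0, 1.0]] 0.013409849746907737
[[ 0.0178 -0.9887  0.149   0.2987]
 [-0.9995 -0.0139  0.0271 -0.0053]
 [-0.0247 -0.1494 -0.9885  1.3983]
 [ 0.      0.      0.      1.    ]]
wrist [[320.10480991182226, 0.0, 319.04681091332765], [0.0, 320.10480991182226, 201.23378413192003], [0.0, 0.0, 1.0]] -0.046032024862850233
[[-0.3475 -0.9041 -0.2486  0.302 ]
 [-0.9377  0.3353  0.0912  0.608 ]
 [ 0.0009  0.2648 -0.9643  0.3833]
 [ 0.      0.      0.      1.    ]]
{'clock': 0.15, 'joint_pos': array([ 86.1794,  20.5826,   0.6472,  -0.013 , -70.1351, -16.5062]), 'qvel': array([ 0.0099, -0.1058,  0.1579,  0.1785,  0.056 , -0.0067]), 'tau': array([  0.0002, -58.3275,  29.329 ,   7.0011,   0.0088,  -0.0001]), 'tool_pos': array([0.2344, 0.6326, 0.2258]), 'orientation': array([179.9289,  -0.0083, -20.3312]), 'force': array([ 0.6077, -1.0086, -0.5825]), 'moment': array([-0.0355, -0.0718,  0.0062]), 'gripper_force': 0.0, 'opening': 0.08739237807466554}
```

View pics/scene0.png

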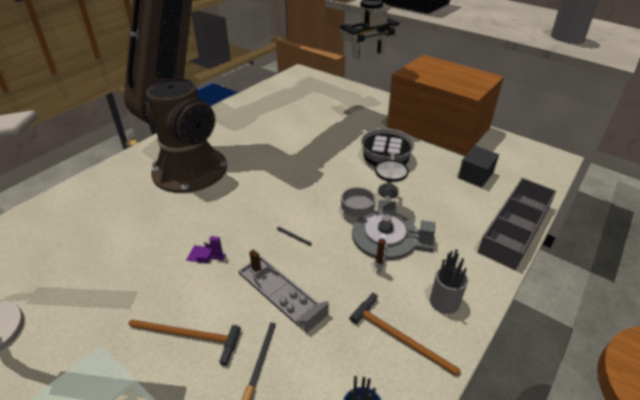

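View pics/top0.png

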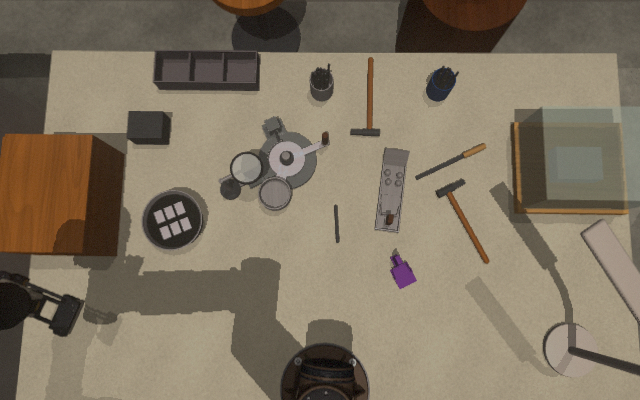

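The pictures show the tray (top: 392,190) with its slope at the far end. The scoop grip is at (390,219) and the four beads around (393,178). The turntable pivot is at (287,158), the dish at (275,193), the lever grip at (325,138) and the lens at (247,168).

```bash
python3 - <<'E'
from h import *
t=load('top0')['img'][:,:,::-1]; s=load('scene0')['img'][:,:,::-1]
a=cv2.resize(t[120:240,215:415],(800,480),interpolation=cv2.INTER_CUBIC)
cv2.imwrite('pics/c1.png',a)
b=cv2.resize(s[130:335,230:450],None,fx=2.9,fy=2.9,interpolation=cv2.INTER_CUBIC); print(b.shape)
cv2.imwrite('pics/c2.png',b)
E
```

```text
(594, 638, 3)
```

View pics/c1.png

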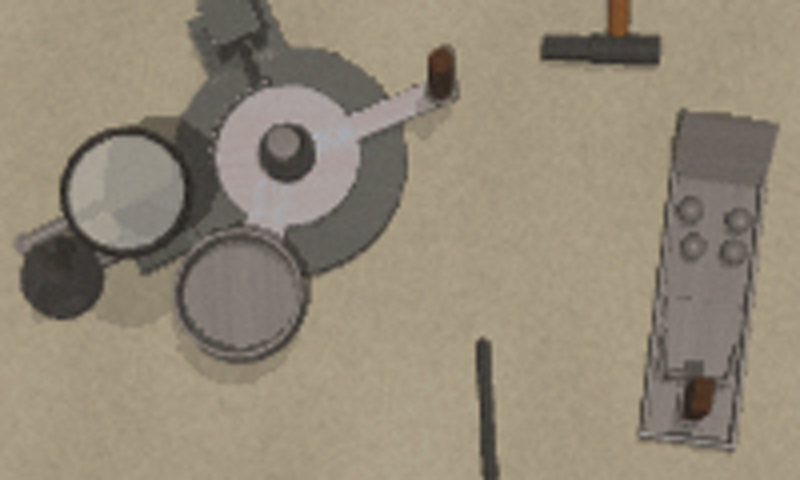

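View pics/c2.png

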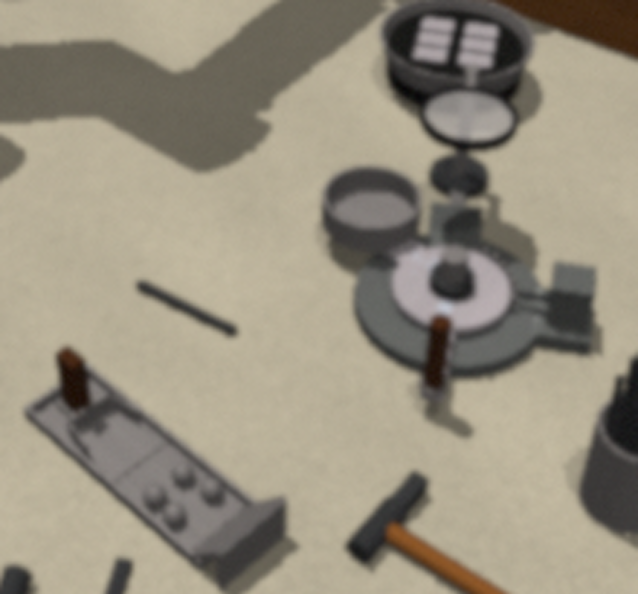

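The crops show the scoop grip top at c1 (707,382) / c2 (69,355), and the lever grip top at c1 (441,52) / c2 (441,322). The tray corners are at c1 (641,438), (733,448), (683,110) and (777,124).

```bash
python3 - <<'E'
from h import *
np.set_printoptions(precision=4,suppress=True)
T=load('top0');S=load('scene0')
c1=lambda u,v:(T,215+(u+.5)/4-.5,120+(v+.5)/4-.5)
c2=lambda u,v:(S,230+(u+.5)/2.9-.5,130+(v+.5)/2.9-.5)
for n,a,b in [('scoopgrip',(707,382),(69,355)),('lever',(441,52),(441,322)),('pin',(287,140),(455,255)),('lens',(125,190),(469,118)),('dishrim',(243,293),(371,192)),
 ('b_ul',(690,208),(213,489)),('b_ur',(739,218),(176,514)),('b_ll',(693,245),(185,475)),('b_lr',(734,251),(155,497)),
 ('rim-l',(180,293),(0,0)),]:
    if b==(0,0): continue
    print(n,tri(c1(*a),c2(*b)))
print('corners')
for u,v,z in [(641,438,.018),(733,448,.018),(683,110,.046),(777,124,.046),(672,178,.004),(766,185,.004),(668,298,.005),(745,298,.005),(662,372,.024),(735,378,.024)]: print(u,v,onz(*c1(u,v),z))
print('beads z .013')
for u,v in [(690,208),(739,218),(693,245),(734,251)]: print(onz(*c1(u,v),.013))
for u,v in [(213,489),(176,514),(185,475),(155,497)]: print(onz(*c2(u,v),.013))
print('lever',onz(*c1(441,52),.102),onz(*c2(441,322),.102),'sg',onz(*c1(707,382),.07),onz(*c2(69,355),.07))
print('dish',onz(*c1(243,293),.058),'lens',onz(*c1(125,190),.136),'pin',onz(*c1(287,140),.066))
E
```

```text
scoopgrip [ 0.4677 -0.1768  0.0792]
lever [0.6878 0.0062 0.1053]
pin [0.6364 0.1145 0.0679]
lens [0.5842 0.2148 0.1318]
dishrim [0.5292 0.1431 0.0651]
b_ul [ 0.6029 -0.1719  0.0153]
b_ur [ 0.596  -0.2068  0.0156]
b_ll [ 0.5764 -0.174   0.0135]
b_lr [ 0.5722 -0.2035  0.0134]
corners
641 438 [ 0.4366 -0.1364  0.018 ]
733 448 [ 0.4306 -0.2008  0.018 ]
683 110 [ 0.667  -0.1634  0.046 ]
777 124 [ 0.6576 -0.2294  0.046 ]
672 178 [ 0.6276 -0.1602  0.004 ]
766 185 [ 0.6233 -0.2279  0.004 ]
668 298 [ 0.5391 -0.157   0.005 ]
745 298 [ 0.5399 -0.212   0.005 ]
662 372 [ 0.4829 -0.1506  0.024 ]
735 378 [ 0.4794 -0.2017  0.024 ]
beads z .013
[ 0.6036 -0.172   0.013 ]
[ 0.5967 -0.207   0.013 ]
[ 0.5765 -0.1741  0.013 ]
[ 0.5725 -0.2033  0.013 ]
[ 0.6015 -0.1708  0.013 ]
[ 0.5944 -0.2056  0.013 ]
[ 0.5761 -0.1737  0.013 ]
[ 0.5717 -0.2035  0.013 ]
lever [0.6908 0.0077 0.102 ] [0.6847 0.0071 0.102 ] sg [ 0.4704 -0.1762  0.07  ] [ 0.4593 -0.1728  0.07  ]
dish [0.5295 0.1432 0.058 ] lens [0.5841 0.2147 0.136 ] pin [0.637  0.1147 0.066 ]
```

```bash
cat >> h.py <<'E'
def pose(): 
    o=ctrl.get_obs(); return np.array(o['tool_pos']),R.from_euler('xyz',o['orientation'],degrees=True)
def go(ps,p0=None):
    """print rows (cm,deg) from pose p0 to each (pos, rpy)"""
    p,r=p0 or pose(); print('at',p.round(4),r.as_euler('xyz',degrees=True).round(2))
    for q,e in ps:
        t=R.from_euler('xyz',e,degrees=True)
        print((r.inv().apply(np.array(q)-p)*100).round(2),(r.inv()*t).as_rotvec(degrees=True).round(2))
def P(p,e): return np.array(p),R.from_euler('xyz',e,degrees=True)
E
python3 - <<'E'
from h import *
go([((.45,.2,.25),(180,0,-7)),((.467,-.175,.2),(180,0,-7))])
go([((.467,-.175,.2),(180,0,-7))],P((.45,.2,.25),(180,0,-7)))
E
```

```text
at [0.2344 0.6326 0.2258] [ 1.7993e+02 -1.0000e-02 -2.0330e+01]
[35.25 33.08 -2.37] [  0.07  -0.   -13.33]
[49.87 67.65  2.68] [  0.07  -0.   -13.33]
at [0.45 0.2  0.25] [180.   0.  -7.]
[ 6.26 37.01  5.  ] [0. 0. 0.]
```

The rows are not in the units I measure in: shifts go in shares of 80 cm and turns go in shares of 120 degrees. I convert before sending: 22 cm / 80 = 0.275, 21 cm / 80 = 0.2625, -13.3 degrees / 120 = -0.1108.

send_rows --plan '[[[0.0125,0.0125,0,0,0,-0.0083],[0.05,0.05,-0.0063,0,0,-0.025],[0.0875,0.0875,-0.0125,0,0,-0.0417],[0.125,0.125,-0.0125,0,0,-0.0583],[0.1625,0.1563,-0.0125,0,0,-0.075],[0.2,0.1875,-0.0188,0,0,-0.0917],[0.2375,0.225,-0.025,0,0,-0.1],[0.275,0.2625,-0.03,0,0,-0.1108]]]' --fingers 0.7

```text
clock: 0.82
tool_pos: [0.3674, 0.3595, 0.2506]
orientation: [180.0, -0.0, -7.0]
force: [1.5, 0.5, 0.5]
opening: 0.0613
gripper_force: 0.0
```

send_rows --plan '[[[0.0313,0.0375,0,0,0,0],[0.05,0.075,0,0,0,0],[0.0688,0.1125,0,0,0,0],[0.0875,0.15,0,0,0,0],[0.1063,0.1875,0,0,0,0],[0.125,0.225,0,0,0,0],[0.1375,0.2625,0,0,0,0],[0.1375,0.3,0,0,0,0]]]'

```text
clock: 1.48
tool_pos: [0.4476, 0.1081, 0.2501]
orientation: [180.0, 0.0, -7.1]
force: [0.6, -0.8, -0.2]
opening: 0.0612
gripper_force: 0.0
```

```bash
python3 - <<'E'
from h import *
go([((.457,-.174,.2),(180,0,-7))])
E
```

```text
at [0.4476 0.1081 0.2501] [ 1.7997e+02  1.0000e-02 -7.0600e+00]
[ 4.4  27.88  5.02] [ 0.03  0.01 -0.06]
```

send_rows --plan '[[[0.0063,0.0438,0.0063,0,0,0],[0.0125,0.0875,0.0125,0,0,0],[0.0188,0.1375,0.025,0,0,0],[0.025,0.1875,0.0375,0,0,0],[0.0375,0.2375,0.05,0,0,0],[0.05,0.2875,0.0625,0,0,0],[0.055,0.325,0.0625,0,0,0],[0.055,0.3488,0.0625,0,0,0]]]'

```text
clock: 2.15
tool_pos: [0.4557, -0.1754, 0.1994]
orientation: [180.0, 0.1, -7.1]
force: [0.1, 0.8, 0.6]
opening: 0.0613
gripper_force: 0.0
```

```bash
python3 - <<'E'
from h import *
s=snap('wrist','w1'); print(pose()[0])
for p in [(.467,-.1755,.07),(.467,-.1755,.03),(.483,-.1775,.004),(.543,-.185,.005)]: print(proj(s,p))
E
```

```text
[ 0.45534501 -0.17657975  0.19957462]
[317.82895236 181.99214714]
[317.97221722 173.93171473]
[318.03369066 155.14246651]
[317.97296618  97.81004543]
```

View pics/w1.png

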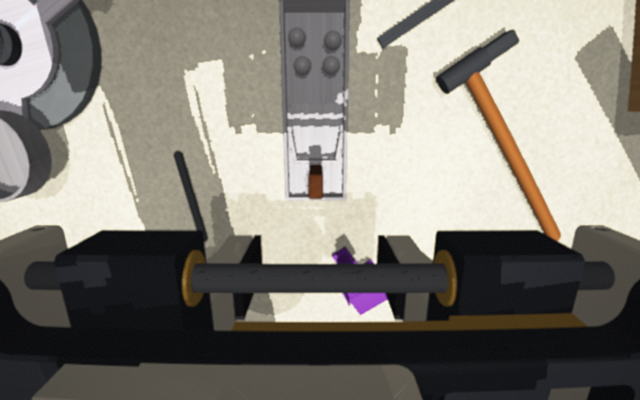

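The wrist view shows the grip at columns 309–322, rows 165–198. The tray's near end is at row 196, the scoop's rear wall near row 160, its lip near row 115, and the beads are around (313,52).

```bash
python3 - <<'E'
from h import *
np.set_printoptions(precision=4,suppress=True)
s=load('w1'); im=s['img'].astype(int)
for r in range(150,202,2): print(r,im[r,315].tolist(),end=' ')
m=((im[...,0]>im[...,2]*1.5)&(im[...,0]>im[...,2]+15)).astype(np.uint8); m[:150]=0;m[205:]=0;m[:,:290]=0;m[:,340:]=0
v,u=np.nonzero(m);print('\n',u.min(),u.max(),v.min(),v.max(),m.sum())
for r in range(v.min(),v.max()+1,3): print(r,u[v==r].min(),u[v==r].max())
for n,uu,vv,z in [('tray end L',286,195,.018),('tray end R',346,195,.018),('L far',283,10,.018),('R far',348,10,.018),('lip',318,115,.0055),('rear',316,158,.024),('gripT far',315.5,182,.07),('gripT near',315.5,198,.07)]: print(n,onz(s,uu,vv,z))
g=im.sum(2)
for r in range(100,165,1): print(r,g[r,300],end=' ')
# beads
for c in [(298,37),(332,41),(302,66),(331,66)]: print(onz(s,*c,.013))
E
```

```text
150 [115, 112, 114] 152 [114, 111, 115] 154 [114, 112, 114] 156 [115, 111, 114] 158 [88, 87, 88] 160 [96, 93, 94] 162 [115, 113, 114] 164 [82, 76, 75] 166 [35, 20, 12] 168 [32, 18, 12] 170 [33, 19, 12] 172 [33, 19, 10] 174 [58, 33, 21] 176 [94, 51, 29] 178 [103, 57, 32] 180 [105, 58, 32] 182 [109, 58, 34] 184 [112, 61, 35] 186 [109, 57, 33] 188 [106, 57, 31] 190 [106, 60, 34] 192 [112, 63, 35] 194 [114, 61, 34] 196 [113, 59, 32] 198 [132, 106, 96] 200 [219, 212, 199] 
 308 322 166 197 397
166 311 320
169 311 320
172 310 320
175 309 321
178 309 321
181 309 321
184 309 321
187 309 321
190 309 321
193 309 322
196 309 322
tray end L [ 0.446  -0.1376  0.018 ]
tray end R [ 0.4378 -0.2026  0.018 ]
L far [ 0.6272 -0.1619  0.018 ]
R far [ 0.6194 -0.2236  0.018 ]
lip [ 0.5256 -0.1828  0.0055]
rear [ 0.4828 -0.1754  0.024 ]
gripT far [ 0.4673 -0.1734  0.07  ]
gripT near [ 0.4522 -0.1715  0.07  ]
100 354 101 346 102 350 103 348 104 357 105 356 106 359 107 360 108 362 109 359 110 355 111 347 112 405 113 532 114 636 115 663 116 672 117 641 118 559 119 474 120 392 121 354 122 352 123 346 124 352 125 423 126 543 127 616 128 660 129 672 130 671 131 674 132 674 133 677 134 673 135 676 136 677 137 681 138 679 139 677 140 681 141 682 142 681 143 682 144 685 145 681 146 686 147 684 148 684 149 688 150 690 151 689 152 622 153 451 154 345 155 340 156 351 157 358 158 340 159 349 160 522 161 665 162 681 163 658 164 673 [ 0.6025 -0.1727  0.013 ]
[ 0.5947 -0.2055  0.013 ]
[ 0.5752 -0.1729  0.013 ]
[ 0.5716 -0.2018  0.013 ]
```

Converted, 16.7 cm / 80 = 0.2088, 16.4 cm / 80 = 0.205.

send_rows --plan '[[[0.005,-0.0025,0.025,0,0,0],[0.01,-0.0058,0.0625,0,0,0],[0.01,-0.0058,0.1,0,0,0],[0.01,-0.0058,0.1375,0,0,0],[0.01,-0.0058,0.1688,0,0,0],[0.01,-0.0058,0.1938,0,0,0],[0.01,-0.0058,0.205,0,0,0],[0.01,-0.0058,0.2088,0,0,0]]]'

```text
clock: 2.87
tool_pos: [0.4638, -0.1689, 0.0318]
orientation: [180.0, 0.2, -7.0]
force: [-0.3, -0.4, -0.6]
opening: 0.0614
gripper_force: 0.0
```

send_rows --plan '[[[0,0,0,0,0,0],[0,0,0,0,0,0],[0,0,0,0,0,0],[0,0,0,0,0,0],[0,0,0,0,0,0],[0,0,0,0,0,0]]]' --fingers 0.0

```text
clock: 3.37
tool_pos: [0.4652, -0.169, 0.034]
orientation: [-180.0, -0.1, -7.0]
force: [-0.6, -0.1, 0.3]
opening: 0.0271
gripper_force: 0.0
```

```bash
python3 - <<'E'
from h import *
np.set_printoptions(precision=4,suppress=True)
print(pose()[0],pose()[1].as_euler('xyz',degrees=True))
W=load('w1');T=load('top0')
print('grip top',tri((W,315.5,186),(T,215+707/4-.4,120+382/4-.4)))
snap('wrist','w2')
s=load('w2');im=s['img']
cv2.imwrite('pics/w2c.png',cv2.resize(im[0:260,160:480,::-1],None,fx=2,fy=2,interpolation=cv2.INTER_CUBIC))
E
```

```text
[ 0.4652 -0.169   0.034 ] [-179.9891   -0.0696   -7.0287]
grip top [ 0.4679 -0.1737  0.0895]
```

View pics/w2c.png

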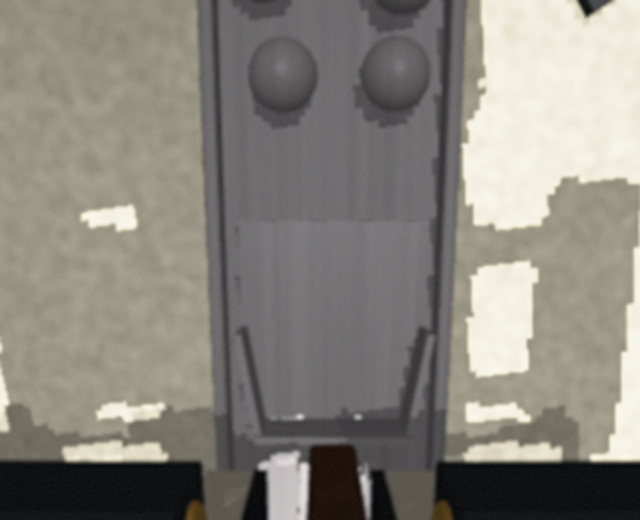

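The scoop is flat in the tray with its lip at crop row 218. The grip sits about 4 mm right of the finger centre, so I'll shift over and close.

Converted, 0.4 cm / 80 = 0.005.

send_rows --plan '[[[0,0.005,0,0,0,0],[0,0.005,0,0,0,0],[0,0.005,0,0,0,0],[0,0.005,0,0,0,0],[0,0.005,0,0,0,0],[0,0.005,0,0,0,0]]]' --fingers 0.0

```text
clock: 3.92
tool_pos: [0.4645, -0.1731, 0.0336]
orientation: [180.0, -0.0, -7.0]
force: [-0.4, -1.5, 4.1]
opening: 0.0137
gripper_force: 30.0
```

```bash
python3 - <<'E'
from h import *
np.set_printoptions(precision=4,suppress=True)
o=ctrl.get_obs();print(o['tool_pos'],o['orientation'],o['force'],o['opening'],o['gripper_force'])
E
```

```text
[ 0.4645 -0.1731  0.0336] [179.9877  -0.0142  -7.0212] [-0.3916 -1.4872  4.1098] 0.013661086154294622 30.00042289495468
```

Converted, 5.8 cm / 80 = 0.0725, 5 cm / 80 = 0.0625.

send_rows --plan '[[[0.005,0,0,0,0,0],[0.0125,0,0,0,0,0],[0.0225,0,0,0,0,0],[0.0325,0,0,0,0,0],[0.0425,0,0,0,0,0],[0.0525,0,0,0,0,0],[0.0625,0,0,0,0,0],[0.0725,0,0,0,0,0]]]'

```text
clock: 4.58
tool_pos: [0.5213, -0.18, 0.0336]
orientation: [180.0, 0.1, -7.0]
force: [-4.5, 1.2, 8.9]
opening: 0.0134
gripper_force: 30.0
```

Converted, 1.2 cm / 80 = 0.015, 0.9 cm / 80 = 0.0113.

send_rows --plan '[[[0.0063,0,0,0,0,0],[0.0113,0,0,0,0,0],[0.015,0,0,0,0,0],[0.015,0,0,0,0,0]]]'

```text
clock: 4.92
tool_pos: [0.5338, -0.1815, 0.0336]
orientation: [180.0, 0.0, -7.0]
force: [-2.1, 0.0, 7.1]
opening: 0.0137
gripper_force: 30.0
```

```bash
python3 - <<'E'
from h import *
np.set_printoptions(precision=4,suppress=True)
o=ctrl.get_obs();print(o['tool_pos'],o['orientation'],o['force'],o['opening'],o['gripper_force'])
snap('wrist','w3')
im=load('w3')['img']
cv2.imwrite('pics/w3c.png',cv2.resize(im[0:260,160:480,::-1],None,fx=2,fy=2,interpolation=cv2.INTER_CUBIC))
E
```

```text
[ 0.5338 -0.1815  0.0336] [179.9921   0.0447  -7.0291] [-2.0581  0.0189  7.1291] 0.01372820693275473 30.000747442245483
```

View pics/w3c.png

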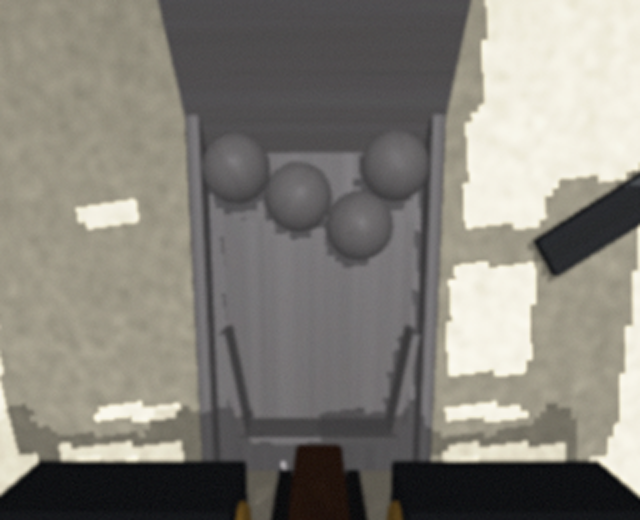

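Two beads are already at the lip. The slope foot is at crop row 152 and the lip at about row 218, so there is about 18 mm left to push.

Converted, 1.7 cm / 80 = 0.0213, 1.5 cm / 80 = 0.0188.

send_rows --plan '[[[0.005,0,0,0,0,0],[0.01,0,0,0,0,0],[0.015,0,0,0,0,0],[0.0188,0,0,0,0,0],[0.0213,0,0,0,0,0],[0.0213,0,0,0,0,0]]]'

```text
clock: 5.47
tool_pos: [0.5502, -0.1836, 0.0336]
orientation: [180.0, 0.1, -7.0]
force: [-4.1, 0.1, 7.8]
opening: 0.0138
gripper_force: 30.0
```

```bash
python3 - <<'E'
from h import *
np.set_printoptions(precision=4,suppress=True)
o=ctrl.get_obs();print(o['tool_pos'],o['orientation'],o['force'],o['opening'],o['gripper_force'])
snap('wrist','w4')
im=load('w4')['img']
cv2.imwrite('pics/w4c.png',cv2.resize(im[0:260,160:480,::-1],None,fx=2,fy=2,interpolation=cv2.INTER_CUBIC))
E
```

```text
[ 0.5502 -0.1836  0.0336] [179.9921   0.0755  -7.0284] [-4.1343  0.0983  7.8185] 0.013819416590913852 30.000905692577362
```

View pics/w4c.png

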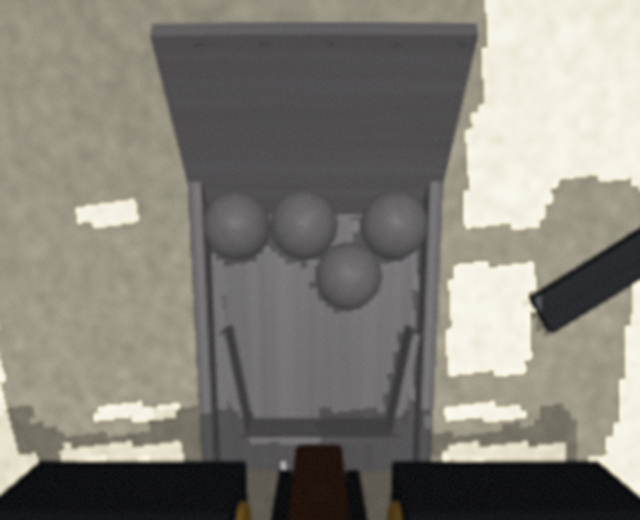

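Converted, 0.3 cm / 80 = 0.0038, 0.2 cm / 80 = 0.0025.

send_rows --plan '[[[0.0013,0,0,0,0,0],[0.0025,0,0,0,0,0],[0.0038,0,0,0,0,0],[0.0038,0,0,0,0,0]]]'

```text
clock: 5.85
tool_pos: [0.5518, -0.1838, 0.0336]
orientation: [180.0, 0.2, -7.0]
force: [-7.7, 2.7, 11.7]
opening: 0.014
gripper_force: 30.0
```

Converted, 1.5 cm / 80 = 0.0188, 1.4 cm / 80 = 0.0175, 20 degrees / 120 = 0.1667.

send_rows --plan '[[[0.0025,0,-0.0013,0,0.025,0],[0.005,0,-0.0019,0,0.05,0],[0.0075,0,-0.0028,0,0.075,0],[0.0113,0,-0.0038,0,0.1,0],[0.015,0,-0.005,0,0.125,0],[0.0175,0,-0.0063,0,0.15,0],[0.0188,0,-0.0075,0,0.1667,0],[0.0188,0,-0.0075,0,0.1667,0]]]'

```text
clock: 6.52
tool_pos: [0.5652, -0.1848, 0.0377]
orientation: [180.0, -19.8, -6.9]
force: [-1.4, 0.4, -0.6]
opening: 0.0141
gripper_force: 30.0
```

```bash
python3 - <<'E'
from h import *
np.set_printoptions(precision=4,suppress=True)
o=ctrl.get_obs();print(o['tool_pos'],o['orientation'],o['force'],o['opening'],o['gripper_force'])
snap('wrist','w5')
im=load('w5')['img']
cv2.imwrite('pics/w5c.png',cv2.resize(im[0:260,160:480,::-1],None,fx=2,fy=2,interpolation=cv2.INTER_CUBIC))
E
```

```text
[ 0.5652 -0.1848  0.0377] [179.9686 -19.8224  -6.8819] [-1.3713  0.3805 -0.5716] 0.014116963912446642 30.000420212745667
```

View pics/w5c.png

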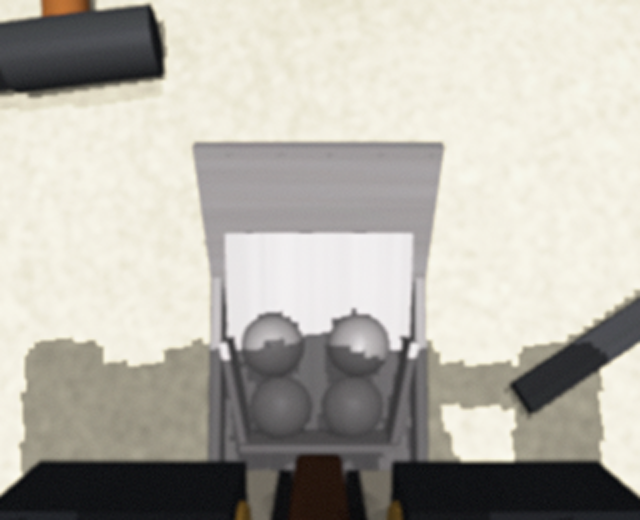

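All four beads are on the blade, two by two against the rear wall. Next I'll lift and carry them.

```bash
cat >> h.py <<'E'
D=np.array([.529,.143])
def tip(phi,lipz,back=.015,psi=45):
    "TCP pose with the lip 'back' before the dish centre"
    f=np.radians(phi); x,z=.076,-.029
    ox=x*np.cos(f)+z*np.sin(f); oz=-x*np.sin(f)+z*np.cos(f); a=np.radians(psi)
    q=D-(back+ox)*np.array([np.cos(a),np.sin(a)]); return (q[0],q[1],lipz-oz),(180,phi,psi)
E
python3 - <<'E'
from h import *
up=((.555,-.183,.16),(180,-18,-7)); mid=((.53,-.08,.17),(180,-15,15)); t1=tip(-12,.12)
print(ctrl.get_obs()['joint_pos'].round(1),t1)
go([up,mid,t1]); go([mid,t1],P(*up)); go([t1],P(*mid))
E
```

```text
[  0.9  15.9 -47.8  22.5  -7.2  60.3] ((np.float64(0.4615641761422139), np.float64(0.07556417614221388), np.float64(0.13256499191913065)), (180, -12, 45))
at [ 0.5656 -0.1861  0.038 ] [179.93 -19.77  -6.96]
[  3.1   -0.16 -11.85] [ 0.06 -1.77  0.04]
[ -0.07 -10.08 -14.06] [  6.64  -4.7  -20.96]
[ -9.5  -24.69 -13.49] [ 14.3   -7.2  -50.02]
at [ 0.555 -0.183  0.16 ] [180. -18.  -7.]
[-3.24 -9.92 -2.11] [  6.25  -2.96 -21.1 ]
[-12.66 -24.52  -1.23] [ 13.46  -5.58 -50.25]
at [ 0.53 -0.08  0.17] [180. -15.  15.]
[ -3.46 -16.8    2.95] [  7.    -2.93 -29.17]
```

Converted, -11.9 cm / 80 = -0.1488, -11 cm / 80 = -0.1375, -3 degrees / 120 = -0.025.

send_rows --plan '[[[0.0025,0,-0.01,0,0,0],[0.0075,0,-0.0288,0,0,0],[0.0125,0,-0.05,0,-0.0042,0],[0.0188,0,-0.0725,0,-0.0083,0],[0.025,-0.0013,-0.095,0,-0.0125,0],[0.03,-0.0013,-0.1175,0,-0.0167,0],[0.035,-0.0013,-0.1375,0,-0.025,0],[0.0388,-0.0025,-0.1488,0,-0.025,0]]]'

```text
clock: 7.23
tool_pos: [0.5589, -0.1808, 0.164]
orientation: [-179.8, -17.0, -7.0]
force: [0.5, -0.5, -1.6]
opening: 0.0138
gripper_force: 30.0
```

```bash
python3 - <<'E'
from h import *
up=pose(); mid=((.53,-.08,.17),(180,-15,15)); t1=tip(-12,.12)
o=ctrl.get_obs();print(o['joint_pos'].round(1),o['force'],o['opening'])
go([mid,t1]); go([t1],P(*mid))
E
```

```text
[  2.9   6.1 -31.7   4.6 -35.5  76.8] [ 0.537587   -0.45296432 -1.59241525] 0.013814055053039238
at [ 0.5589 -0.1808  0.164 ] [-179.77  -17.04   -7.01]
[-3.74 -9.66 -1.73] [  5.85  -2.06 -21.15]
[-13.15 -24.26  -0.64] [ 12.83  -4.79 -50.35]
at [ 0.53 -0.08  0.17] [180. -15.  15.]
[ -3.46 -16.8    2.95] [  7.    -2.93 -29.17]
```

Converted, -9.7 cm / 80 = -0.1213, -8.4 cm / 80 = -0.105, -21.2 degrees / 120 = -0.1767.

send_rows --plan '[[[-0.0025,-0.0075,-0.0013,0.0033,-0.0008,-0.0125],[-0.0075,-0.0225,-0.0038,0.0092,-0.0033,-0.0333],[-0.015,-0.0425,-0.0075,0.0167,-0.0058,-0.0625],[-0.0238,-0.0625,-0.0113,0.025,-0.0083,-0.0917],[-0.0325,-0.085,-0.015,0.0342,-0.0117,-0.125],[-0.04,-0.105,-0.0188,0.0417,-0.015,-0.1525],[-0.0463,-0.1213,-0.0213,0.0483,-0.0175,-0.1767],[-0.0463,-0.1213,-0.0213,0.0483,-0.0175,-0.1767]]]'

```text
clock: 7.9
tool_pos: [0.5289, -0.0783, 0.167]
orientation: [180.0, -14.8, 15.2]
force: [0.3, 0.4, -0.9]
opening: 0.0138
gripper_force: 30.0
```

Converted, -16.8 cm / 80 = -0.21, -15.7 cm / 80 = -0.1963, -29.2 degrees / 120 = -0.2433.

send_rows --plan '[[[-0.0025,-0.0125,0.0013,0.0033,-0.0017,-0.015],[-0.0075,-0.0375,0.005,0.01,-0.0042,-0.0433],[-0.015,-0.0688,0.0113,0.0192,-0.0083,-0.08],[-0.0225,-0.1063,0.0188,0.0292,-0.0125,-0.1225],[-0.0288,-0.1413,0.025,0.0392,-0.0167,-0.1633],[-0.035,-0.1713,0.03,0.0475,-0.02,-0.1983],[-0.04,-0.1963,0.035,0.0542,-0.0225,-0.2267],[-0.0438,-0.21,0.0363,0.0583,-0.0242,-0.2433]]]'

```text
clock: 8.57
tool_pos: [0.4591, 0.0759, 0.1286]
orientation: [180.0, -11.7, 45.2]
force: [0.7, -1.0, -2.2]
opening: 0.014
gripper_force: 30.0
```

```bash
python3 - <<'E'
from h import *
o=ctrl.get_obs();print(o['joint_pos'].round(1),o['force'],o['opening'])
s=snap('top','t2'); print('want',tip(-12,.12))
go([tip(-12,.11),tip(0,.08),tip(10,.07),tip(20,.066),tip(30,.066),tip(38,.068)])
E
```

```text
[ 31.2   0.5 -38.3  -4.3 -39.9 107.1] [ 0.74551412 -1.01583773 -2.21964989] 0.01402276882639198
want ((np.float64(0.4615641761422139), np.float64(0.07556417614221388), np.float64(0.13256499191913065)), (180, -12, 45))
at [0.4589 0.0763 0.1287] [179.97 -11.7   45.29]
[0.01 0.24 0.63] [-0.03  0.3   0.29]
[0.16 0.24 2.04] [ -0.   -11.7    0.29]
[0.82 0.24 1.9 ] [ 2.00e-02 -2.17e+01  2.90e-01]
[1.79 0.25 1.33] [  0.05 -31.7    0.29]
[2.99 0.25 0.57] [  0.07 -41.7    0.28]
[ 4.07  0.26 -0.07] [  0.09 -49.7    0.28]
```

Converted, 2 cm / 80 = 0.025, 1.9 cm / 80 = 0.0238, -11.7 degrees / 120 = -0.0975.

send_rows --plan '[[[0,0.0013,0.0063,0,-0.0208,0.0025],[0.0013,0.003,0.0138,0,-0.05,0.0025],[0.0013,0.003,0.02,0,-0.075,0.0025],[0.0025,0.003,0.025,0,-0.0975,0.0025],[0.0038,0.003,0.025,0,-0.1167,0.0025],[0.0056,0.003,0.025,0,-0.1375,0.0025],[0.0075,0.003,0.0244,0,-0.1583,0.0025],[0.01,0.003,0.0238,0,-0.1808,0.0025]]]'

```text
clock: 9.28
tool_pos: [0.4704, 0.0806, 0.1125]
orientation: [179.9, 10.0, 44.6]
force: [0.3, -0.7, -2.8]
opening: 0.014
gripper_force: 30.0
```

send_rows --plan '[[[0,0,0,0,0,0],[0,0,0,0,0,0],[0,0,0,0,0,0]]]'

```text
clock: 9.53
tool_pos: [0.4702, 0.0805, 0.1123]
orientation: [179.9, 9.9, 44.6]
force: [0.9, 0.6, -0.9]
opening: 0.0139
gripper_force: 30.0
```

```bash
python3 - <<'E'
from h import *
o=ctrl.get_obs();print(o['joint_pos'].round(1),o['force'],o['opening'])
go([tip(10,.07),tip(20,.066),tip(30,.066),tip(38,.068)])
E
```

```text
[ 34.9  13.6 -27.4   2.  -58.8  98.5] [ 0.90553629  0.57468635 -0.93165863] 0.01394220928070559
at [0.4702 0.0805 0.1123] [179.9    9.89  44.61]
[ 0.1  -0.26  0.04] [ 0.03 -0.11 -0.39]
[ 0.79 -0.26 -0.84] [ -0.   -10.11  -0.39]
[ 1.62 -0.27 -1.99] [ -0.04 -20.11  -0.39]
[ 2.39 -0.27 -2.99] [ -0.06 -28.11  -0.39]
```

Converted, -2 cm / 80 = -0.025, 1.6 cm / 80 = 0.02, -20 degrees / 120 = -0.1667.

send_rows --plan '[[[0.005,-0.0025,-0.005,0,-0.0417,0],[0.01,-0.0025,-0.01,0,-0.0833,0],[0.015,-0.0025,-0.0175,0,-0.125,0],[0.02,-0.0025,-0.025,0,-0.1667,0],[0.02,-0.0025,-0.025,0,-0.1667,0],[0.02,-0.0025,-0.025,0,-0.1667,0]]]'

```text
clock: 10.03
tool_pos: [0.4827, 0.096, 0.1283]
orientation: [179.9, 29.9, 44.6]
force: [-1.1, -0.2, -0.8]
opening: 0.0137
gripper_force: 30.0
```

```bash
python3 - <<'E'
from h import *
o=ctrl.get_obs();print(o['force'],o['opening'])
p,r=pose(); lv=((p[0],p[1],.19),(180,0,20)); m=((.50,-.06,.17),(180,0,-7)); e=((.478,-.1748,.10),(180,0,-7))
go([lv]); go([m],P(*lv)); go([e],P(*m))
E
```

```text
[-1.13122355 -0.2212315  -0.76919786] 0.013724829891615992
at [0.4827 0.096  0.1283] [179.9   29.95  44.61]
[-3.08  0.01 -5.34] [ 6.53 29.46 24.07]
at [0.4827 0.096  0.19  ] [180.   0.  20.]
[-3.71 15.25  2.  ] [ 0. -0. 27.]
at [ 0.5  -0.06  0.17] [180.   0.  -7.]
[-0.78 11.66  7.  ] [0. 0. 0.]
```

Converted, -5.3 cm / 80 = -0.0663, -4 cm / 80 = -0.05, 29.5 degrees / 120 = 0.2458.

send_rows --plan '[[[-0.0075,0,-0.0125,0,0,0],[-0.0188,0,-0.0313,0.0042,0.025,0.0167],[-0.03,0,-0.05,0.0125,0.0667,0.05],[-0.0388,0,-0.0663,0.025,0.1083,0.0917],[-0.0388,0,-0.0663,0.0333,0.15,0.125],[-0.0388,0,-0.0663,0.0417,0.1917,0.1583],[-0.0388,0,-0.0663,0.05,0.225,0.1833],[-0.0388,0,-0.0663,0.0542,0.2458,0.2]]]'

```text
clock: 10.7
tool_pos: [0.4811, 0.0942, 0.1936]
orientation: [-179.9, -0.6, 19.8]
force: [0.0, 0.3, -1.4]
opening: 0.0137
gripper_force: 30.0
```

Converted, 15.3 cm / 80 = 0.1913, 14.5 cm / 80 = 0.1813, 27 degrees / 120 = 0.225.

send_rows --plan '[[[-0.0025,0.01,0.0013,0,0,0.0125],[-0.0075,0.0313,0.0038,0,0,0.0417],[-0.0138,0.06,0.0075,0,0,0.075],[-0.0225,0.0938,0.0113,0,0,0.1125],[-0.0313,0.1275,0.0163,0,0,0.15],[-0.0388,0.1588,0.0213,0,0,0.1875],[-0.0438,0.1813,0.0238,0,0,0.2125],[-0.0463,0.1913,0.025,0,0,0.225]]]'

```text
clock: 11.37
tool_pos: [0.4993, -0.0635, 0.1715]
orientation: [180.0, -0.1, -7.2]
force: [-0.0, 0.6, -0.8]
opening: 0.014
gripper_force: 30.0
```

```bash
python3 - <<'E'
from h import *
o=ctrl.get_obs();print(o['force'],o['opening'])
snap('top','t3'); snap('scene','s3')
go([((.478,-.1748,.10),(180,0,-7)),((.478,-.1748,.035),(180,0,-7))])
T=load('t3')['img'];S=load('s3')['img']
d=proj(load('t3'),(D[0],D[1],.04)).astype(int);e=proj(load('s3'),(D[0],D[1],.04)).astype(int);g=proj(load('s3'),(.6,-.19,.02)).astype(int);k=proj(load('t3'),(.55,-.16,.02)).astype(int);print(d,e,g,k)
c=lambda I,p,h=30,w=40:cv2.resize(I[p[1]-h:p[1]+h,p[0]-w:p[0]+w,::-1],(400,300),interpolation=cv2.INTER_CUBIC)
cv2.imwrite('pics/m3.png',np.vstack([np.hstack([c(T,d),c(S,e)]),np.hstack([c(T,k,52,70),c(S,g,52,70)])]))
E
```

```text
[-0.03155891  0.62553236 -0.84873922] 0.013982878845246157
at [ 0.4995 -0.0625  0.1714] [ 1.7999e+02 -7.0000e-02 -7.0600e+00]
[-0.76 11.41  7.14] [ 0.01 -0.07 -0.06]
[-0.77 11.41 13.64] [ 0.01 -0.07 -0.06]
[276 194] [356 203] [296 301] [383 189]
```

View pics/m3.png

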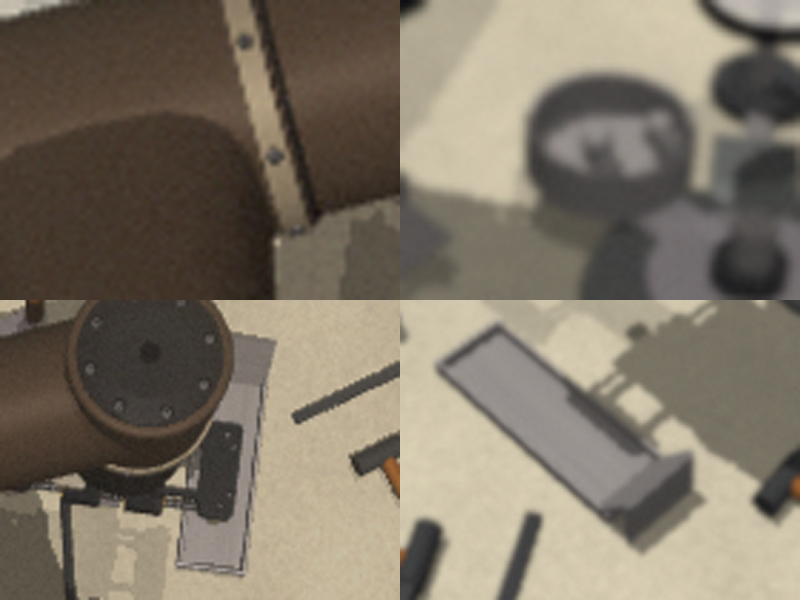

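The tray is empty and the beads are in the dish. Next I'll lay the scoop back in the tray.

Converted, 11.4 cm / 80 = 0.1425, 10.8 cm / 80 = 0.135.

send_rows --plan '[[[0,0.0125,0.0025,0,0,0],[-0.0025,0.0375,0.0125,0,0,0],[-0.005,0.065,0.0313,0,0,0],[-0.0075,0.0925,0.05,0,0,0],[-0.01,0.1175,0.0688,0,0,0],[-0.0113,0.135,0.0875,0,0,0],[-0.0113,0.1425,0.1,0,0,0],[-0.0113,0.1425,0.1,0,0,0]]]'

```text
clock: 12.13
tool_pos: [0.4759, -0.1735, 0.0893]
orientation: [180.0, 0.1, -6.9]
force: [-0.7, 0.1, -1.6]
opening: 0.014
gripper_force: 30.0
```

```bash
python3 - <<'E'
from h import *
go([((.4765,-.1746,.0345),(180,0,-7))])
E
```

```text
at [ 0.4759 -0.1735  0.0893] [ 1.7998e+02  1.2000e-01 -6.9300e+00]
[0.09 0.1  5.48] [0.02 0.12 0.07]
```

Converted, 5.6 cm / 80 = 0.07, 5.5 cm / 80 = 0.0688.

send_rows --plan '[[[0,0.0006,0.0125,0,0,0],[0,0.0013,0.0275,0,0,0],[0,0.0013,0.0425,0,0,0],[0,0.0013,0.055,0,0,0],[0,0.0013,0.0638,0,0,0],[0,0.0013,0.0688,0,0,0],[0,0.0013,0.07,0,0,0],[0,0.0013,0.07,0,0,0]]]'

```text
clock: 12.8
tool_pos: [0.4776, -0.1738, 0.0352]
orientation: [180.0, -0.1, -6.9]
force: [-1.1, 0.9, -1.0]
opening: 0.014
gripper_force: 30.0
```

Converted, 0.25 cm / 80 = 0.0031, 0.2 cm / 80 = 0.0025.

send_rows --plan '[[[0,0,0.0013,0,0,0],[0,0,0.0025,0,0,0],[0,0,0.0031,0,0,0],[0,0,0.0031,0,0,0]]]'

```text
clock: 13.13
tool_pos: [0.4776, -0.174, 0.0332]
orientation: [180.0, -0.1, -6.9]
force: [-3.7, 1.2, 6.6]
opening: 0.0137
gripper_force: 30.0
```

send_rows --plan '[[[0,0,0,0,0,0],[0,0,0,0,0,0],[0,0,0,0,0,0],[0,0,0,0,0,0],[0,0,0,0,0,0],[0,0,0,0,0,0]]]' --fingers 0.6

```text
clock: 13.63
tool_pos: [0.4774, -0.174, 0.0324]
orientation: [180.0, -0.1, -6.9]
force: [-1.0, -0.0, -0.5]
opening: 0.0484
gripper_force: 0.0
```

```bash
python3 - <<'E'
from h import *
o=ctrl.get_obs();print(o['force'],o['opening'],o['joint_pos'].round(1))
a=((.478,-.174,.18),(180,0,-7)); b=((.62,-.05,.20),(180,0,40)); 
go([a]);go([b],P(*a))
E
```

```text
[-0.95276631 -0.00211897 -0.48723655] 0.04837139369109731 [  2.2  17.5 -33.9   0.  -38.5  80.9]
at [ 0.4774 -0.174   0.0324] [ 1.7999e+02 -7.0000e-02 -6.9100e+00]
[ 7.000e-02 -1.000e-02 -1.476e+01] [ 0.01 -0.07  0.09]
at [ 0.478 -0.174  0.18 ] [180.   0.  -7.]
[ 12.58 -14.04  -2.  ] [  0.   0. -47.]
```

Converted, -15 cm / 80 = -0.1875, -13.5 cm / 80 = -0.1688.

send_rows --plan '[[[0,0,-0.0088,0,0,0],[0,0,-0.025,0,0,0],[0,0,-0.05,0,0,0],[0,0,-0.0813,0,0,0],[0,0,-0.1125,0,0,0],[0,0,-0.1438,0,0,0],[0,0,-0.1688,0,0,0],[0,0,-0.1875,0,0,0]]]'

```text
clock: 14.3
tool_pos: [0.4778, -0.1741, 0.1853]
orientation: [180.0, -0.2, -6.9]
force: [0.6, 0.1, -1.3]
opening: 0.0528
gripper_force: 0.0
```

```bash
python3 - <<'E'
from h import *
b=((.665,-.02,.2),(180,0,-64.8)); snap('wrist','w6')
go([b])
E
```

```text
at [ 0.4791 -0.1744  0.1877] [179.98  -0.43  -6.87]
[ 16.62 -17.55  -1.11] [-0.2  -0.41 57.93]
```

Converted, -15.5 cm / 80 = -0.1938, 14.5 cm / 80 = 0.1813, 50 degrees / 120 = 0.4167.

send_rows --plan '[[[0.0063,-0.0075,0,0,0,0.0167],[0.025,-0.025,0,0,0,0.0667],[0.05,-0.05,-0.0063,0,0,0.125],[0.0775,-0.0813,-0.0063,0,0,0.1833],[0.1063,-0.1125,-0.0125,0,0,0.2417],[0.1375,-0.1438,-0.0125,0,0,0.3],[0.1625,-0.1725,-0.0125,0,0,0.3583],[0.1813,-0.1938,-0.0125,0,0,0.4167]]]' --fingers 0.75

```text
clock: 15.02
tool_pos: [0.6415, -0.0359, 0.1927]
orientation: [-179.9, -0.1, -57.2]
force: [0.2, -0.5, 0.3]
opening: 0.0657
gripper_force: 0.0
```

```bash
python3 - <<'E'
from h import *
np.set_printoptions(precision=4,suppress=True)
s=load('w6');im=s['img'].astype(int)
def brown(im,box):
    m=((im[...,0]>im[...,2]*1.5)&(im[...,0]>im[...,2]+15)&(im[...,0]<140)).astype(np.uint8)
    n,l,st,c=cv2.connectedComponentsWithStats(m); return [(st[i].tolist(),c[i].round(1).tolist()) for i in range(1,n) if st[i][4]>60]
print('w6',brown(im,0),'expect',proj(s,(.4775,-.174,.05)))
w=snap('wrist','w7'); 
for z in(.102,.03): print('exp lever',proj(w,(.688,.0065,z)))
print(brown(w['img'].astype(int),0))
o=ctrl.get_obs();print(o['joint_pos'].round(1)); go([((.688,.0065,.2),(180,0,-64.8))])
E
```

```text
w6 [([474, 97, 95, 163, 518], [513.4, 177.8]), ([313, 178, 13, 36, 439], [318.9, 196.2]), ([199, 250, 21, 57, 697], [207.2, 278.0]), ([419, 250, 22, 57, 708], [431.1, 278.3]), ([213, 313, 357, 19, 4131], [408.6, 324.1])] expect [319.2024 193.4701]
exp lever [244.2361 217.5129]
exp lever [259.9912 195.7259]
[([180, 0, 112, 71, 231], [235.1, 36.2]), ([512, 151, 55, 30, 931], [539.8, 164.3]), ([236, 193, 32, 38, 653], [251.3, 211.9]), ([172, 250, 27, 57, 787], [182.8, 278.0]), ([441, 250, 26, 57, 766], [455.0, 277.9]), ([243, 312, 353, 20, 4141], [433.8, 323.8])]
[ 14.3  18.9  -6.3   0.1 -64.6  17.9]
at [ 0.6437 -0.0341  0.1922] [-179.92   -0.09  -57.74]
[-1.07 -5.92 -0.78] [-0.09 -0.08  7.06]
```

```bash
python3 - <<'E'
from h import *
a=((.683,.006,.15),(180,0,-65)); b=((.683,.006,.06),(180,0,-65))
go([a]);go([b],P(*a))
E
```

```text
at [ 0.6437 -0.0341  0.1922] [-1.7992e+02 -9.0000e-02 -5.7740e+01]
[-1.3  -5.46  4.22] [-0.09 -0.08  7.26]
at [0.683 0.006 0.15 ] [180.   0. -65.]
[-0. -0.  9.] [0. 0. 0.]
```

Converted, -5.5 cm / 80 = -0.0688, -1.3 cm / 80 = -0.0163, 7.3 degrees / 120 = 0.0608.

send_rows --plan '[[[-0.0025,-0.01,0.0038,0,0,0.0083],[-0.0063,-0.0275,0.0125,0,0,0.025],[-0.0113,-0.0475,0.0275,0,0,0.0417],[-0.015,-0.0625,0.0413,0,0,0.0542],[-0.0163,-0.0688,0.05,0,0,0.0608],[-0.0163,-0.0688,0.0525,0,0,0.0608],[-0.0163,-0.0688,0.0525,0,0,0.0608]]]' --fingers 0.75

```text
clock: 15.65
tool_pos: [0.678, 0.0029, 0.15]
orientation: [180.0, -0.0, -64.1]
force: [0.7, -0.5, 0.8]
opening: 0.0657
gripper_force: 0.0
```

```bash
python3 - <<'E'
from h import *
w=snap('wrist','w8'); print(pose()[0])
im=w['img'].astype(int); m=((im[...,0]>im[...,2]*1.5)&(im[...,0]>im[...,2]+15)&(im[...,0]<140)).astype(np.uint8)
n,l,st,c=cv2.connectedComponentsWithStats(m)
for i in range(1,n):
    if st[i][4]>60: print(st[i],c[i].round(1))
for z in(.102,.03): print(proj(w,(.685,.007,z)))
go([((.683,.006,.06),(180,0,-65))])
E
```

```text
[0.67830184 0.00272028 0.15086561]
[231   0  99  48 336] [280.1  23.9]
[591 107  49  26 961] [617.8 118.7]
[294 191  24  44 836] [306.7 213.8]
[173 250  26  57 797] [182.8 278.1]
[441 250  26  57 756] [454.9 277.7]
[ 241  312  355   20 4197] [432.8 323.8]
[308.15101643 223.52700507]
[310.76589119 196.84970204]
at [0.6783 0.0027 0.1509] [-1.7997e+02 -5.0000e-02 -6.4160e+01]
[-0.1  -0.56  9.09] [-0.03 -0.05  0.84]
```

Converted, 9.1 cm / 80 = 0.1138, 8.7 cm / 80 = 0.1088, 0.8 degrees / 120 = 0.0067.

send_rows --plan '[[[-0.0013,-0.005,0.01,0,0,0.0067],[-0.0013,-0.0075,0.0288,0,0,0.0067],[-0.0013,-0.0075,0.0525,0,0,0.0067],[-0.0013,-0.0075,0.075,0,0,0.0067],[-0.0013,-0.0075,0.095,0,0,0.0067],[-0.0013,-0.0075,0.1088,0,0,0.0067],[-0.0013,-0.0075,0.1138,0,0,0.0067],[-0.0013,-0.0075,0.1138,0,0,0.0067]]]'

```text
clock: 16.37
tool_pos: [0.6835, 0.0065, 0.0589]
orientation: [180.0, -0.0, -65.0]
force: [0.8, 0.4, -0.3]
opening: 0.0659
gripper_force: 0.0
```

send_rows --plan '[[[0,0,0,0,0,0],[0,0,0,0,0,0],[0,0,0,0,0,0],[0,0,0,0,0,0],[0,0,0,0,0,0],[0,0,0,0,0,0],[0,0,0,0,0,0],[0,0,0,0,0,0]]]' --fingers 0.0

```text
clock: 17.03
tool_pos: [0.685, 0.0073, 0.06]
orientation: [-179.8, -0.1, -65.0]
force: [8.1, 3.0, -5.0]
opening: 0.0183
gripper_force: 4.0
```

send_rows --plan '[[[0,0,0,0,0,0],[0,0,0,0,0,0],[0,0,0,0,0,0]]]'

```text
clock: 17.28
tool_pos: [0.6857, 0.0076, 0.0599]
orientation: [-179.8, -0.1, -65.0]
force: [5.9, 2.6, -3.0]
opening: 0.0177
gripper_force: 30.0
```

Converted, 4.7 cm / 80 = 0.0588, 1.2 cm / 80 = 0.015, 22.9 degrees / 120 = 0.1908.

send_rows --plan '[[[-0.0003,0.0075,0,0,0,0.0242],[-0.0008,0.015,0,0,0,0.0475],[-0.0018,0.0225,0,0,0,0.0717],[-0.003,0.03,0,0,0,0.0958],[-0.0048,0.0375,0,0,0,0.1192],[-0.0068,0.045,0,0,0,0.1433],[-0.0093,0.0513,0,0,0,0.1667],[-0.0119,0.0588,0,0,0,0.1908]]]'

```text
clock: 17.95
tool_pos: [0.6388, -0.0032, 0.0599]
orientation: [-179.8, 0.1, -88.0]
force: [6.2, 6.9, -3.5]
opening: 0.0176
gripper_force: 30.0
```

```bash
cat >> h.py <<'E'
def ang(): 
    o=ctrl.get_obs(); p=np.array(o['tool_pos'])[:2]; r0=np.array([.6862,.0078])
    for c in [(.636,.1155),(.6365,.1146),(.6356,.1166)]:
        c=np.array(c);a=np.arctan2(*(p-c)[::-1])-np.arctan2(*(r0-c)[::-1]); print(c,'angle',-a,'r',np.linalg.norm(p-c))
    print('yaw',o['orientation'],'F',o['force'],o['opening'],o['gripper_force'])
E
python3 -c "
from h import *
ang()"
```

```text
[0.636  0.1155] angle 0.41293812109334027 r 0.11869273685773185
[0.6365 0.1146] angle 0.416385199710378 r 0.1177823388642109
[0.6356 0.1166] angle 0.4089620118889572 r 0.11980231662695538
yaw [-1.79754124e+02  5.07619760e-02 -8.80039943e+01] F [ 6.15559559  6.91011218 -3.51929637] 0.017567460537209787 30.00372737646103
```

Converted, 3.5 cm / 80 = 0.0438, 3 cm / 80 = 0.0375, 17.2 degrees / 120 = 0.1433.

send_rows --plan '[[[-0.0013,0.0075,0,0,0,0.0242],[-0.0025,0.015,0,0,0,0.0475],[-0.0043,0.0225,0,0,0,0.0717],[-0.0055,0.03,0,0,0,0.0958],[-0.0073,0.0375,0,0,0,0.1192],[-0.0093,0.0438,0,0,0,0.1433],[-0.0093,0.0438,0,0,0,0.1433]]]'

```text
clock: 18.53
tool_pos: [0.6028, 0.0015, 0.0599]
orientation: [-179.8, 0.0, -105.2]
force: [6.1, -4.8, -4.9]
opening: 0.0172
gripper_force: 30.0
```

```bash
python3 -c "
from h import *
ang()"
```

```text
[0.636  0.1155] angle 0.7198167006614273 r 0.11878243158502169
[0.6365 0.1146] angle 0.7253966398134053 r 0.11806059262944506
[0.6356 0.1166] angle 0.7131866269970242 r 0.11972853230111222
yaw [-1.79812257e+02  1.50326043e-02 -1.05237964e+02] F [ 6.11589147 -4.75338025 -4.92593851] 0.017248654906593473 30.002169013023376
```

Converted, 1 cm / 80 = 0.0125, 0.9 cm / 80 = 0.0113, 4.6 degrees / 120 = 0.0383.

send_rows --plan '[[[0,0.0038,0,0,0,0.0117],[0,0.0075,0,0,0,0.0242],[0,0.0113,0,0,0,0.0358],[0,0.0125,0,0,0,0.0383],[0,0.0125,0,0,0,0.0383],[0,0.0125,0,0,0,0.0383]]]'

```text
clock: 19.03
tool_pos: [0.5934, 0.0045, 0.0598]
orientation: [-179.8, 0.0, -109.6]
force: [4.9, -0.6, -2.5]
opening: 0.0169
gripper_force: 30.0
```

```bash
python3 -c "
from h import *
ang()
p,r=pose();print('tool-frame force',r.inv().apply(ctrl.get_obs()['force']))
A=snap('scene','s4');B=snap('top','t4')
# dish: grey rim seen? compare expected dish place under lens
im=A['img'].astype(int)
print('dish px',proj(A,(.584,.215,.058)),'old',proj(A,(.529,.143,.058)))
for q in [(.529,.143,.034),(.545,.15,.034),(.59,.22,.034)]:
  u,v=proj(A,q).astype(int); print(q,load('s3')['img'][v,u],im[v,u])
"
```

```text
[0.636  0.1155] angle 0.8022331577151922 r 0.11890492859578021
[0.6365 0.1146] angle 0.808286493366625 r 0.11824616313559827
[0.6356 0.1166] angle 0.7949768984930534 r 0.11979132650713543
yaw [-1.79841897e+02  4.76878515e-02 -1.09620648e+02] F [ 4.85173794 -0.58436676 -2.49326719] 0.01689218709831574 30.00215917825699
tool-frame force [-1.07665818 -4.75935363  2.50730672]
dish px [388.89614842 192.52886402] old [356.94949499 198.05262959]
(0.529, 0.143, 0.034) [85 82 79] [93 88 78]
(0.545, 0.15, 0.034) [150 142 140] [95 89 79]
(0.59, 0.22, 0.034) [124 119 109] [64 62 61]
```

send_rows --plan '[[[0,0,0,0,0,0],[0,0,0,0,0,0],[0,0,0,0,0,0],[0,0,0,0,0,0],[0,0,0,0,0,0],[0,0,0,0,0,0]]]'

```text
clock: 19.63
tool_pos: [0.5935, 0.0044, 0.0598]
orientation: [-179.8, 0.0, -109.6]
force: [5.1, -0.9, -2.1]
opening: 0.0171
gripper_force: 30.0
```

```bash
python3 -c "
from h import *
ang()
p,r=pose();print('tool-frame force',r.inv().apply(ctrl.get_obs()['force']))
for f in('s3','s4'):
  s=load(f); im=s['img'].astype(int).sum(2)//3
  print(f)
  for v in range(176,216,3): print(v,' '.join(f'{x:3d}' for x in im[v,336:420:3]))
s=load('s4')
for q in [.7,.8,.9,1.0]:
  a=np.radians(165.1)-q; c=np.array([.6365,.115])+.11*np.array([np.cos(a),np.sin(a)])
  print(q,[proj(s,(c[0]+.046*np.cos(t),c[1]+.046*np.sin(t),.058)).round(0).tolist() for t in np.radians([-143,-98,-53,-8,37,127])])
c=D
print('rest',[proj(s,(c[0]+.046*np.cos(t),c[1]+.046*np.sin(t),.058)).round(0).tolist() for t in np.radians([-143,-98,-53,-8,37,127])])
"
```

```text
[0.636  0.1155] angle 0.8016783421632008 r 0.11891435031407413
[0.6365 0.1146] angle 0.8077280668515485 r 0.11825514454645063
[0.6356 0.1166] angle 0.7944267039429964 r 0.11980117042038113
yaw [-1.79843733e+02  4.52622897e-02 -1.09627139e+02] F [ 5.06459635 -0.866995   -2.09543666] 0.017133706120872085 30.002117156982422
tool-frame force [-0.88290967 -5.05582138  2.10993175]
s3
176 188 191 188 192 190 189 190 191 193 196 195 197 196 188  87  68 144 166 163 189 192 180 135  66 166 190 191 192
179 192 189 187 189 189 189 190 189 192 193 193 195 196 197 186 127  66  34  44  66  62  46  74 157 190 191 192 194
182 191 190 188 186 187 189 188 189 191 190 194 193 195 195 196 190 162  88  66 127 143 170 183 192 191 191 192 193
185 190 190 191 189 187 187 186 185 187 189 189 190 194 194 179 104  61  66  68  92 166 192 192 192 190 189 190 190
188 190 191 188 183 160 128 105 100 110 131 166 183 189 190 129  62  56  65  62  63  84 181 193 193 192 192 193 192
191 190 194 184 119  73  69  68  69  69  68  74 113 172 186 104  53  56  57  49  40  57 166 189 189 189 191 191 191
194 193 191 142  67  68
[... 2337 characters left out ...]
86  85  70  49  63  61  53 101 103  97  94  59  69  84 108 107 108 112 163 190
215  66  62  56  26  48  85  87  82  67  41  24  25  24  34  39  46  80  89  97  71  66  71  88 106 108 107 113 128
0.7 [[367.0, 193.0], [372.0, 200.0], [385.0, 204.0], [397.0, 201.0], [401.0, 193.0], [382.0, 182.0]]
0.8 [[371.0, 193.0], [377.0, 201.0], [390.0, 204.0], [401.0, 201.0], [405.0, 193.0], [386.0, 183.0]]
0.9 [[375.0, 193.0], [381.0, 201.0], [394.0, 205.0], [406.0, 201.0], [409.0, 194.0], [390.0, 183.0]]
1.0 [[379.0, 194.0], [385.0, 202.0], [398.0, 205.0], [410.0, 202.0], [413.0, 194.0], [394.0, 184.0]]
rest [[340.0, 198.0], [345.0, 206.0], [358.0, 209.0], [370.0, 206.0], [374.0, 198.0], [356.0, 187.0]]
```

```bash
python3 -c "
from plant import ctrl
print(ctrl.close_job())"
```

```text
the job is handed in; nothing more can be done
None
```

I scooped all four beads and tipped them into the dish, put the scoop back in the tray, and handed the job in still pinching the lever grip at the fourth click (about 0.80 rad by arm pose and camera). At the end, the lever's pull read about 5 N instead of the listed 8.8 N.

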